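# Gauge two blind brass caps and sort them by fit

### The job

Test both brass caps on the stepped gauge pin, one after the other: lower a cap upright over the pin without forcing it, let go and see how far down it sits. A cap that slides right down onto the gauge's base plate passes and is stood upright in the green tray; a cap that stops higher, on the pin's shoulder, is tight and is stood upright in the red tray. Sort the first cap before you try the second, and do not disturb the tally counter.

Things in the scene. Friction and masses are not known exactly. Their poses are not given: they have to be found in the camera images.
- cap_1: One closed-end brass cap with two thin dark bands, a cylinder 30 mm across, 46 mm tall, about 0.11 kg; flat closed top, blind bore 36 mm deep open only at the underside. Its fit cannot be seen from outside. Starts standing on the worktop. Origin at the centre of its underside, z up its axis
- cap_2: The other closed-end brass cap with two thin dark bands, a cylinder 30 mm across, 46 mm tall, about 0.11 kg; flat closed top, blind bore 36 mm deep open only at the underside. Its fit cannot be seen from outside. Starts standing on the worktop. Origin at the centre of its underside, z up its axis. It looks exactly like cap_1
- gauge: stepped plug gauge, fixed: dark square base plate 80x80 mm, 12 mm thick, four screw heads near its corners (3 mm high), an upright smooth, slippery steel pin at its centre. Origin at the centre of the plate's underside, on the pin's axis. Pin above the plate: 18.6 mm across up to 14 mm, 45 degree shoulder up to 16.3 mm, pilot 14 mm across up to 27 mm, conical tip up to 32 mm
- gauge_plate (a point): on the pin's axis at the top of the base plate, 12 mm above the gauge's origin: the underside of a passing cap (bore 22 mm) comes to rest here
- gauge_shoulder (a point): on the pin's axis at the shoulder, 27.5 mm above the gauge's origin: the underside of a tight cap (bore 16.2 mm) comes to rest about here. A passing cap lowered off-centre could also hang up here, so keep it centred
- tray_pass: green open tray for caps that pass, 90x90 mm, fixed, floor 4 mm thick, walls 4 mm thick and 14 mm high in all. Origin at the centre of its underside
- tray_reject: red open tray for tight caps, 90x90 mm, fixed, floor 4 mm thick, walls 4 mm thick and 14 mm high in all. Origin at the centre of its underside
- tally_counter: bystander: loose white round hand tally counter, 54x50 mm, 26 mm tall. Origin at the centre of its underside
Things that resemble listed ones, but are neither listed nor needed, are in the scene too. What is shaped like the cap_1 but turquoise is not meant.

How it is judged:
By the outcome, as a careful person would: the job done as asked, in the order asked, and still so for the second after the job is handed in, with the robot touching nothing.
It also fails if it takes over 72 s, if anything falls off the work surface, if the arm or the gripper's body presses on something with over 40 N, if the wrist force passes 120 N, or if a joint passes its speed limit or range.

### The arm

A 7-joint arm with a two-finger parallel gripper is mounted at the origin on a cart in front of the work surface, level with it; the furniture and walls round the work are solid. World frame = base frame: x ahead of the robot, y to its left, z up, the work surface at z = 0. Lengths are in m, angles in rad, forces in N, time in s.
With the tool pointing down it reaches from about 0.4 to 0.9 m from the base axis. Payload 5.5 kg.
Tool frame: the origin (TCP) lies midway between the tips of the shut fingers; the grasp point (between the pads) lies 19 mm behind it (manip.grip_depth is the distance from the TCP to the grasp point, in m); z points along the fingers, y is the line along which they close (so a half turn about z gives the same grasp; the last joint's range is limited). The gripper opens to 92 mm and grips with 3 to 60 N. Pads are 19 mm wide; open, the fingers measure 130 mm over their backs; the gripper's body (75 mm by 190 mm) begins 47 mm behind the grasp point.
Start: joints at [1.519, 0.501, -0.427, 1.55, 0.221, 1.138, -0.21], TCP at [0.201, -0.618, 0.227] pointing down, gripper open.
Joint ranges: [-2.88, 2.88], [-0.31, 2.03], [-1.54, 1.56], [0.2, 2.42], [-1.41, 4.55], [0.19, 2.02], [-2.57, 2.57]. Speed limits (rad/s): [2.57, 2.57, 3.14, 3.14, 3.14, 3.14, 3.14].

### API

Orientations are given as a unit quaternion [x, y, z, w].
In Python, from bench import manip, effector, viewer gives the robot as it stands. Calls block until the motion is done:
- manip.move_pose(position, orientation): joint-space move of the TCP to a pose.
- manip.servo_line(position, ori=None, vel=0.15): straight line of the TCP; ori=None keeps the orientation; vel is the mean speed in m/s.
- manip.movej(angles): joint-space move.
- effector.open_jaws() and effector.close(f_grip=None): open the fingers fully, or close them until they stop; f_grip is the grip in N (None keeps the last).
- manip.sleep(seconds).
- manip.solve_ik(position, orientation): joint angles nearest the present ones, or None.
- viewer.get_image(name): name is "side" or "top"; returns the picture (384x512x3 uint8, red, green, blue); there is no depth.
- viewer.get_calibration(name): a dict with "vfov" (degrees; the focal length in pixels is half the picture's height over the tangent of half this angle, whatever the lens; pixels are square), "cx", "cy" (the principal point, pixels), "dist_coeffs" ([k1, k2, p1, p2, k3] as OpenCV has them; the pictures are not rectified), "eye" and "attitude" of the camera in the world. Camera axes: x right, y down, z forward; pixel columns grow to the right and rows downward; lengths in m; the calibration is good to about 2 mm. A picture is of the moment at which its call begins. get_calibration takes no time and is no camera call.
A pose or a line that the arm cannot do raises manip.PlanningError and nothing moves.
- manip.hand_in(): hands the job in; it is judged then, once.
Readings, each from a call of its own:
- manip.current_clock(): time.
- manip.current_q(): joint angles.
- manip.current_joint_velocities(): joint speeds.
- manip.current_tau(): joint torques, N m.
- manip.current_tool_pos(): TCP position.
- manip.current_tcp_rot(): TCP orientation.
- manip.current_force(): force on the tool from outside, world axes, zero at the start.
- manip.current_wrist_torque(): the same for the moment, N m.
- manip.current_finger_gap(): finger opening in m.
- manip.current_gripper_force(): force on a finger pad.
Only numpy, scipy, OpenCV 4.12 (cv2) and the standard library are available. Lean on these libraries where they do the work, as an engineer would, in place of code of your own. Each camera call takes 0.05 s, during which the arm holds its last target. There are 200 camera calls.

## Working session

There is one attempt and no reset: what is moved stays moved. The work goes in short steps, each a Python script; the robot and the scene stay as the last script left them, time stands still between calls to the robot, and variables do not carry over. Pictures are saved under pics/ and viewed, at most 10 in all, crops included, and the job is handed in when it is done.

```bash
mkdir -p pics; ls; python3 - <<'E'
from bench import manip, effector, viewer
import cv2
for n in("top","side"):
    im=viewer.get_image(n); cv2.imwrite(f"pics/{n}0.png",im[:,:,::-1]); print(n,viewer.get_calibration(n))
print(manip.current_clock(),manip.current_tcp_rot(),manip.current_tool_pos(),manip.grip_depth)
E
```

```text
pics
top {'vfov': 46.984041143877754, 'cx': 250.31199553903295, 'cy': 192.89272527328998, 'dist_coeffs': array([0.05848004, 0.        , 0.        , 0.        , 0.        ]), 'eye': array([0.38162313, 0.1142417 , 0.88171215]), 'attitude': array([ 0.71235762, -0.69696811,  0.0456821 , -0.06852169])}
side {'vfov': 56.785077296091494, 'cx': 260.11922908420246, 'cy': 191.10949396141154, 'dist_coeffs': array([-0.02800419,  0.        ,  0.        ,  0.        ,  0.        ]), 'eye': array([ 0.54960095, -0.61975054,  0.45534222]), 'attitude': array([ 0.86130303,  0.02591097, -0.00676478, -0.50738541])}
0.1 [ 9.87631523e-01  1.56790308e-01 -8.03200560e-05 -8.75842556e-04] [ 0.20104571 -0.61745867  0.22578676] 0.0188
```

View pics/top0.png

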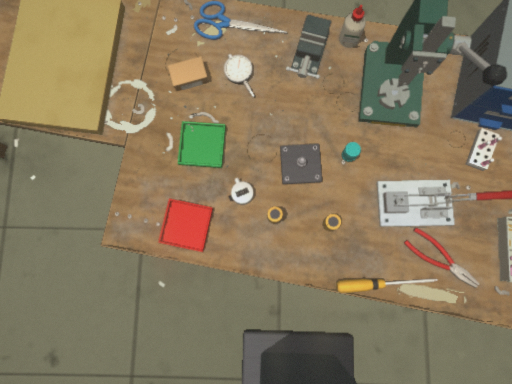

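View pics/side0.png

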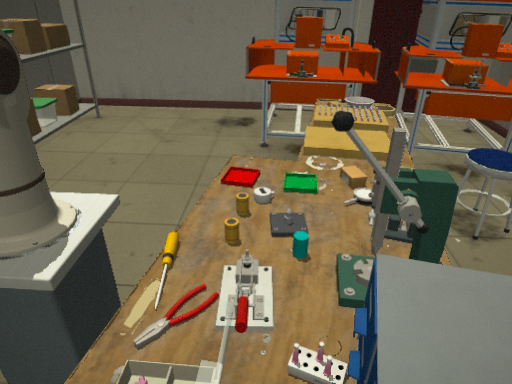

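Candidates for the caps in the top view are the yellow/dark rounds at (276,214) and (333,222), and the turquoise one at (351,151), which is excluded. For the tally counter it's the white round at (241,191), with a dial gauge at (238,68) that resembles it. In the side view the caps are at (242,204) and (232,231). Next I'll take close crops of the top and side views.

```bash
cat > h.py <<'E'
import numpy as np, cv2
from scipy.spatial.transform import Rotation as R
from scipy.optimize import least_squares
from bench import manip, effector, viewer
C={n:viewer.get_calibration(n) for n in("top","side")}
def cam(n):
    c=C[n]; f=192/np.tan(np.radians(c["vfov"]/2))
    K=np.array([[f,0,c["cx"]],[0,f,c["cy"]],[0,0,1.]])
    return K,np.array(c["dist_coeffs"]),R.from_quat(c["attitude"]).as_matrix(),np.array(c["eye"])
def proj(n,P):
    K,d,A,e=cam(n); r=A.T
    return cv2.projectPoints(np.atleast_2d(np.array(P,float)),cv2.Rodrigues(r)[0],-r@e,K,d)[0][:,0]
def ray(n,uv):
    K,d,A,e=cam(n); p=cv2.undistortPoints(np.array([[uv]],float),K,d)[0,0]
    return e,A@np.array([p[0],p[1],1])
def onz(n,uv,z):
    e,v=ray(n,uv); return e+v*(z-e[2])/v[2]
def tri(a,b):
    s=least_squares(lambda P:np.r_[proj("top",P)[0]-a,proj("side",P)[0]-b],onz("top",a,.02))
    return s.x,np.abs(s.fun).max()
E
python3 - <<'E'
from h import *
for n,t,s in(("cap",(276,214),(242,204)),("cap",(333,222),(232,231)),("gauge",(301,163),(289,222)),("tally",(241,191),(263,194)),("green",(203,145),(300,183)),("red",(187,225),(240,177))):
    print(n,*(np.round(v,3) for v in tri(t,s)))
t=cv2.imread("pics/top0.png")[110:250,160:360];s=cv2.imread("pics/side0.png")[160:260,215:335]
cv2.imwrite("pics/tc.png",cv2.resize(t,None,fx=4,fy=4,interpolation=2));cv2.imwrite("pics/sc.png",cv2.resize(s,None,fx=6,fy=6,interpolation=2))
E
```

```text
cap [0.479 0.092 0.024] 1.002
cap [ 0.467 -0.018  0.024] 0.293
gauge [0.586 0.044 0.011] 0.065
tally [0.525 0.163 0.013] 0.825
green [0.621 0.244 0.006] 0.234
red [0.456 0.269 0.005] 0.778
```

View pics/tc.png

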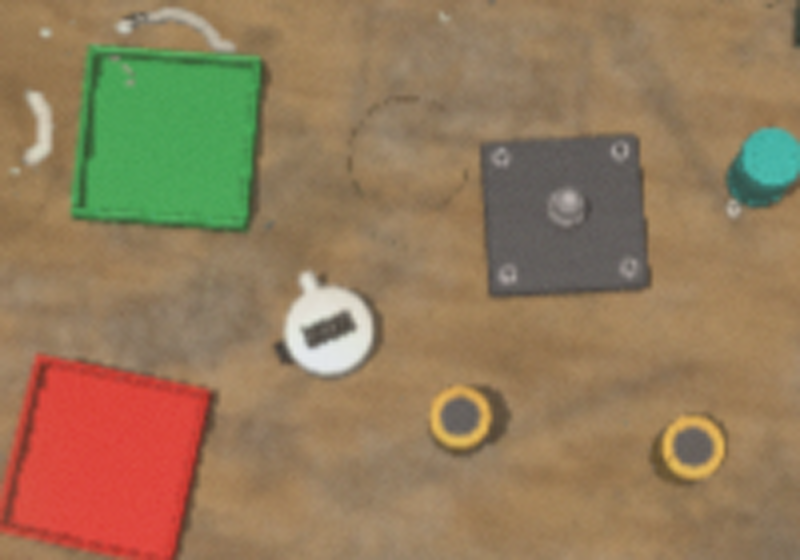

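View pics/sc.png

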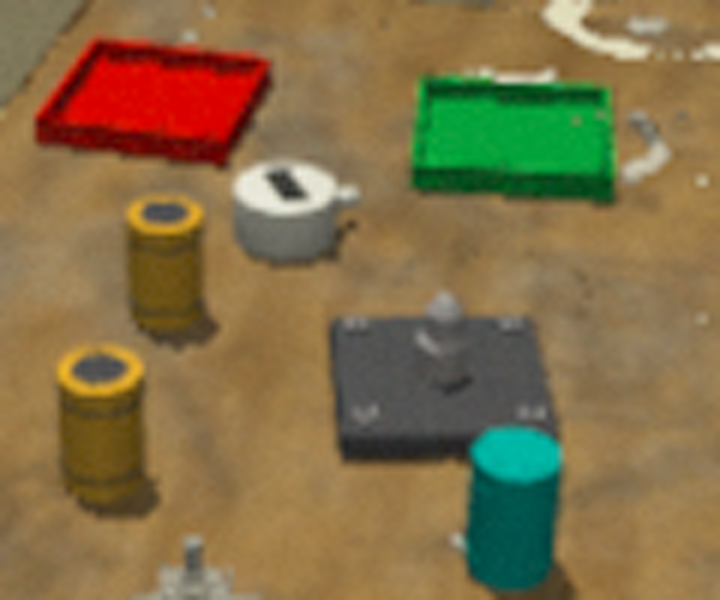

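The top crop shows the caps at (461,418) and (693,447), both brass with a flat dark disc on the closed end. The gauge pin tip is at (567,203). In the side crop both caps stand upright with two dark bands, with top centres at (165,214) and (101,370). The tally counter is 85 mm from the left cap. The turquoise cylinder beside the gauge is the decoy.

```bash
cat >> h.py <<'E'
def tcrop(x,y): return np.array([(x+.5)/4-.5+160,(y+.5)/4-.5+110])
def scrop(x,y): return np.array([(x+.5)/6-.5+215,(y+.5)/6-.5+160])
def captops(n,im):
    """ellipse centres (px) of bright brass cap tops; im RGB"""
    h=cv2.cvtColor(cv2.resize(im,None,fx=4,fy=4,interpolation=2),cv2.COLOR_RGB2HSV)
    m=cv2.inRange(h,(14,140,190 if n=="top" else 200),(28,255,255)); out=[]
    for c in cv2.findContours(m,cv2.RETR_EXTERNAL,cv2.CHAIN_APPROX_NONE)[0]:
        c=cv2.convexHull(c); a=cv2.contourArea(c)
        if a<300 or len(c)<8: continue
        (x,y),(w,g),t=cv2.fitEllipse(c)
        if max(w,g)<110: out.append(((x+.5)/4-.5,(y+.5)/4-.5,w/4,g/4))
    return np.array(out)
def down(yaw): # tool z down, closing axis y at angle yaw+90deg
    return (R.from_euler("z",yaw)*R.from_euler("x",np.pi)).as_quat()
E
python3 - <<'E'
from h import *
for n in C: print(n,captops(n,cv2.imread(f"pics/{n}0.png")[:,:,::-1]).round(2).tolist())
P=lambda k,a,b:print(k,*(np.round(v,4) for v in tri(tcrop(*a),scrop(*b))))
P("A top",(461,418),(165,214));P("B top",(693.5,447),(101,370));P("tip",(567,203),(444,297))
for a,b in zip([(501,157),(620,150),(629,266),(508,274)],[(357,323),(511,323),(532,411),(367,413)]): P("screw",a,b)
for n,cs in (("green",[(92,45),(263,57),(248,230),(73,216)]),("red",[(37,355),(214,390),(0,535),(172,572)])):
    p=np.array([onz("top",tcrop(*c),.014) for c in cs]); print(n,p.mean(0).round(4),p[:,:2].round(3).tolist())
print("tally",onz("top",tcrop(330,331),.026),"teal",onz("top",tcrop(771,157),.046))
for p in ([.467,-.018],[.479,.092],[.586,.044],[.621,.244],[.456,.269]):
    for y in (0,np.pi/2,-np.pi/2,np.pi): 
        q=manip.solve_ik([*p,.1],down(y)); print(p,round(y,2),None if q is None else np.round(q,2))
E
```

```text
top [[381.44, 283.93, 7.2, 7.47], [332.85, 221.27, 14.74, 15.46], [274.46, 213.66, 14.49, 14.89]]
side [[165.74, 259.49, 5.73, 7.4], [169.64, 242.86, 8.89, 27.0], [231.12, 221.18, 7.65, 13.85], [353.45, 171.59, 9.94, 24.15], [350.6, 146.3, 5.55, 10.72], [342.27, 135.71, 8.22, 15.81], [370.75, 132.13, 4.2, 17.47]]
A top [0.4774 0.0953 0.0457] 0.2716
B top [ 0.4659 -0.0142  0.0458] 0.3144
tip [0.5839 0.0457 0.0435] 0.0201
screw [0.5857 0.0747 0.0221] 14.5652
screw [0.608  0.0208 0.0495] 0.5453
screw [0.5872 0.0137 0.0079] 13.7526
screw [ 0.5602  0.0702 -0.0259] 0.9779
green [0.6222 0.245  0.014 ] [[0.67, 0.287], [0.665, 0.199], [0.574, 0.203], [0.58, 0.292]]
red [0.4559 0.2694 0.014 ] [[0.509, 0.306], [0.493, 0.217], [0.419, 0.32], [0.403, 0.234]]
tally [0.52165867 0.15980827 0.026     ] teal [ 0.60747939 -0.05179124  0.046     ]
[0.467, -0.018] 0 [ 0.7   0.47 -0.86  2.09  0.5   0.8  -2.04]
[0.467, -0.018] 1.57 [ 0.77  0.51 -0.95  2.09  0.57  0.82 -0.53]
[0.467, -0.018] -1.57 [-0.91  0.61  1.13  2.14 -0.75  0.87 -2.46]
[0.467, -0.018] 3.14 [ 0.81  0.54 -1.01  2.09  0.62  0.85  1.  ]
[0
[... 313 characters left out ...]
[0.586, 0.044] 1.57 [ 0.52  0.68 -0.87  1.8   0.63  0.96 -0.62]
[0.586, 0.044] -1.57 [-0.89  0.83  1.13  1.85 -0.88  1.06 -2.55]
[0.586, 0.044] 3.14 [ 0.54  0.7  -0.9   1.8   0.65  0.97  0.93]
[0.621, 0.244] 0 [ 0.11  0.78 -0.8   1.59  0.62  1.04 -2.43]
[0.621, 0.244] 1.57 [ 0.29  0.96 -1.15  1.58  0.92  1.22 -1.04]
[0.621, 0.244] -1.57 [ 0.34  1.08 -1.31  1.58  1.07  1.33  2.02]
[0.621, 0.244] 3.14 [ 0.06  0.74 -0.71  1.59  0.55  1.01  0.76]
[0.456, 0.269] 0 [-0.41  0.43 -0.21  1.96  0.12  0.76 -2.26]
[0.456, 0.269] 1.57 [ 0.34  0.88 -1.3   1.94  0.96  1.14 -1.36]
[0.456, 0.269] -1.57 [ 0.34  0.88 -1.3   1.94  0.96  1.14  1.78]
[0.456, 0.269] 3.14 [ 0.34  0.88 -1.3   1.94  0.96  1.14  0.21]
```

```bash
python3 - <<'E'
from h import *
t=lambda s:print(s,round(manip.current_clock(),2),np.round(manip.current_tool_pos(),4),round(manip.current_finger_gap(),4),np.round(manip.current_force(),1))
q0=manip.current_q()
x,y=.466,-.0145
manip.move_pose([x,y,.11],down(np.pi)); t("above")
manip.servo_line([x,y,.008],vel=.12); t("down")
effector.close(5); t("sq1"); effector.open_jaws()
manip.servo_line([x,y,.07],vel=.2)
manip.move_pose([x,y,.07],down(np.pi/2)); manip.servo_line([x,y,.008],vel=.12)
effector.close(5); t("sq2"); effector.open_jaws()
manip.servo_line([x,y,.13],vel=.25); manip.movej(q0); t("home")
for n in C:
    im=viewer.get_image(n); cv2.imwrite(f"pics/{n}1.png",im[:,:,::-1]); print(n,captops(n,im).round(2).tolist())
t=cv2.imread("pics/top1.png")[110:250,160:360];s=cv2.imread("pics/side1.png")[160:260,215:335]
cv2.imwrite("pics/both1.png",np.vstack([cv2.resize(t[80:130,50:190],None,fx=5,fy=5,interpolation=2),cv2.resize(s[25:85,:140],(700,350),interpolation=2)]))
E
```

```text
above 2.48 [ 0.4663 -0.0155  0.11  ] 0.0919 [-0.5  0.7 -0.3]
down 3.48 [ 0.4665 -0.0143  0.0084] 0.0918 [-0.1 -1.1  0.1]
sq1 4.46 [ 0.466  -0.0144  0.008 ] 0.0309 [ 0.6 -0.3  0.8]
sq2 8.84 [ 0.4661 -0.0145  0.008 ] 0.0308 [ 1.2 -0.8  1.1]
home 12.93 [ 0.203  -0.6164  0.2257] 0.0916 [0.  0.3 1.1]
top [[381.31, 283.93, 7.13, 7.44], [333.13, 221.5, 14.74, 15.54], [274.47, 213.68, 14.51, 14.85]]
side [[165.75, 259.4, 5.68, 7.28], [169.62, 242.75, 9.06, 26.29], [230.98, 221.26, 7.6, 13.74], [353.45, 171.51, 10.23, 23.42], [376.87, 148.93, 4.06, 9.5], [348.79, 139.69, 4.62, 8.97], [310.96, 141.15, 10.14, 15.87], [318.71, 115.51, 7.12, 8.35]]
```

View pics/both1.png

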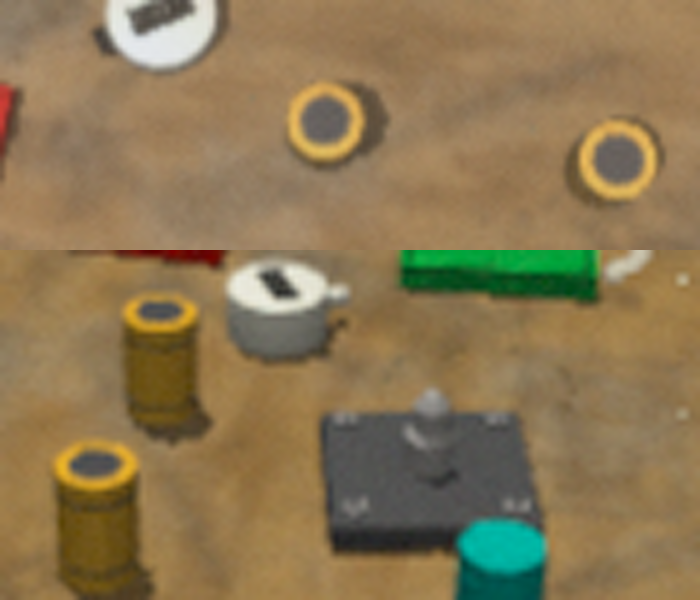

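The crop shows both caps upright and undisturbed, with B squeezed to a known position at top pixel (333.1,221.5). Next I'll use it to correct the camera bias and locate the gauge pin precisely.

```bash
python3 - <<'E'
from h import *
B=np.array([.4661,-.0145,.046]); px={"top":[333.13,221.5],"side":[230.98,221.26]}
ctr=np.array([.584,.0455])
for n in C:
    b=B-onz(n,px[n],.046); print(n,"bias mm",(b*1e3).round(2))
    im=cv2.imread(f"pics/{n}1.png"); g=cv2.cvtColor(im,cv2.COLOR_BGR2GRAY)
    big=cv2.resize(im,None,fx=4,fy=4,interpolation=2); hsv=cv2.cvtColor(big,cv2.COLOR_BGR2HSV)
    # plate screws: bright blobs on dark plate near the expected places
    th=np.radians(np.arange(0,360,90)); best=None
    K=np.float32
    def samp(P):
        uv=proj(n,P); return cv2.remap(cv2.GaussianBlur(g,(0,0),1.0),K(uv[:,:1]),K(uv[:,1:]),cv2.INTER_CUBIC)[:,0].astype(float)
    # outline fit: mean gradient across plate edges (inside dark, outside bright), z=.012
    def score(p,h=.04):
        x,y,a=p; s=np.linspace(-.036,.036,25); o=[]
        for k in range(4):
            r=R.from_euler("z",a+k*np.pi/2).as_matrix()
            if n=="side" : pass
            e=lambda d:(r@np.c_[np.full(25,h+d),s,np.zeros(25)].T).T+[x,y,.012]
            o.append(np.clip((samp(e(.0012))-samp(e(-.0012))),-5,25).mean())
        return sum(o),o
    c0=ctr-b[:2]
    from itertools import product
    if n=="top":
        best=max(((score((c0[0]+i,c0[1]+j,a))[0],c0[0]+i,c0[1]+j,a) for i,j,a in product(np.arange(-.005,.0051,.0005),np.arange(-.005,.0051,.0005),np.radians(np.arange(-10,11,1)))))
        print("plate fit",(np.array(best[1:3])+b[:2]).round(4),np.degrees(best[3]),best[0])
    # tip: crops
    u,v=proj(n,[*c0,.044])[0].round().astype(int); print("tip expected",proj(n,[*c0,.044])[0].round(1)); 
    print(u-6,v-5); print(g[v-5:v+12,u-6:u+8])
E
```

```text
top bias mm [-0.04 -0.2  -0.  ]
plate fit [0.585  0.0445] 4.0 63.44
tip expected [301.4 160.2]
295 155
[[ 95  92  91  91  92  94  90  96  94  94  91  93  89  88]
 [ 90  95  95  93  94  95 103 110 100  93  90  92  92  91]
 [ 92  94  97  97 107 118 124 128 117 104  94  96  96  93]
 [ 96  94 104 121 125 135 156 163 148 115  96  93  94  92]
 [ 94  95 114 139 135 147 174 176 166 129 107  84  90  94]
 [ 92 100 121 130 140 148 164 175 164 135 124  83  81  93]
 [ 93 100 124 116 128 145 150 156 149 132 114  79  74  92]
 [ 94  99 121 116 113 135 142 140 135 114 102  79  76  90]
 [ 92  96 121 131 114 114 115 117 117 106 113  80  87  91]
 [ 96  98 111 131 134 121 115 114 113 124 115  81  91  96]
 [ 97  94  97 107 123 133 140 130 115 112  94  90  95  94]
 [ 96  94  91  95  97 109 118 112  94  89  89  93  97  95]
 [ 96  97  95  91  91  91  91  88  88  90  95  97  91  95]
 [ 93  98  97  95  91  90  92  90  93  95  94  94  94  92]
 [ 97  95  95  98  97  92  94  95  94  93  95  93  94  94]
 [ 96  94  95  92  96  97  98  95  95  99  92  94  94  96]
 [ 97  97  94  92  96  92  95  95  95  95  94  99  96
[... 375 characters left out ...]
9 131 129 131 138 157 157 132 114 116 125 127 130]
 [131 130 131 130 138 141 152 153 133 119 119 124 129 132]
 [129 131 131 133 138 142 142 141 130 122 114 120 124 130]
 [116 118 118 109 116 129 134 134 123 111  98 110 113 115]
 [ 87  87  83  85  82  94 108 109  96  86  80  85  84  82]
 [ 84  84  91  91  80  81  85  84  78  75  72  81  80  81]
 [ 85  85 109 124  88  82  84  81  82  73  75  84  80  84]
 [ 83  86 116 143 118  92  86  87  85  84  85  87  85  80]
 [ 82  80  95 130 136 119 101 100  93  88  86  84  78  82]
 [ 85  80  77  84 119 124 106 102  95  87  79  78  80  81]
 [ 81  81  76  74  80  87  94  82  81  73  71  80  82  81]
 [ 81  81  76  76  79  78  83  84  79  75  76  78  82  80]]
```

```bash
python3 - <<'E'
from h import *
g=cv2.GaussianBlur(cv2.cvtColor(cv2.imread("pics/top1.png"),cv2.COLOR_BGR2GRAY).astype(np.float32)/2+cv2.cvtColor(cv2.imread("pics/top0.png"),cv2.COLOR_BGR2GRAY).astype(np.float32)/2,(0,0),.6)
b=np.array([-.00004,-.0002])
K=np.float32
# 1) per-edge plate location: steepest gradient along normals from robust profile
c=np.array([.585,.0447]); a=np.radians(4); off=[]
for k in range(4):
    r=R.from_euler("z",a+k*np.pi/2).as_matrix(); d=np.arange(.034,.046,.0002); s=np.linspace(-.03,.03,40)
    prof=[]
    for D in d:
        uv=proj("top",(r@np.c_[np.full(40,D),s,np.zeros(40)].T).T+[*c-b,.012]); prof.append(np.median(cv2.remap(g,K(uv[:,:1]),K(uv[:,1:]),1)))
    gr=np.abs(np.gradient(prof)); w=np.where(gr>gr.max()*.4,gr,0); off.append((w*d).sum()/w.sum())
print("edges",np.round(off,4)); r=R.from_euler("z",a).as_matrix()[:2,:2]; print("plate centre",(c+r@np.array([off[0]-off[2],off[1]-off[3]])/2).round(4))
# 2) screws
t=[]
for k in range(4):
    p=np.array(onz("top",tcrop(*[(501,157),(620,150),(629,266),(508,274)][k]),.015)); u,v=proj("top",p)[0].round().astype(int)
    w=np.clip(g[v-3:v+4,u-3:u+4]-103,0,None); Y,X=np.mgrid[v-3:v+4,u-3:u+4]; q=onz("top",((w*X).sum()/w.sum(),(w*Y).sum()/w.sum()),.015)[:2]+b; t.append(q)
t=np.array(t); print("screws",t.mean(0).round(4),(t-t.mean(0)).round(4).tolist())
for z,uv in ((.026,(301.2,161.2)),(.044,(301.7,159.6)),(.026,(301.0,161.4))): print(z,uv,(onz("top",uv,z)[:2]+b).round(4))
print(tri([301.6,160.1],[288.5,209.2]))
E
```

```text
edges [0.0409 0.0408 0.0409 0.0412]
plate centre [0.585  0.0445]
screws [0.5857 0.0446] [[0.0281, 0.032], [0.032, -0.0277], [-0.0276, -0.0322], [-0.0324, 0.0278]]
0.026 (301.2, 161.2) [0.5863 0.0444]
0.044 (301.7, 159.6) [0.5852 0.0449]
0.026 (301.0, 161.4) [0.5859 0.0447]
(array([0.58407723, 0.04520946, 0.04359978]), np.float64(0.16297940786881782))
```

```bash
cat >> h.py <<'E'
G=np.array([.5853,.0446]); H=.014
def t(s): print(s,round(manip.current_clock(),2),np.round(manip.current_tool_pos(),4),round(manip.current_finger_gap(),4),np.round(manip.current_force(),1))
def test(x,y):
    """grasp cap at x,y (gripper already above, closing along x), lower onto gauge until contact"""
    manip.servo_line([x,y,H],vel=.15); effector.close(15); t("grasp")
    manip.servo_line([x,y,H+.075],vel=.2); manip.servo_line([*G,H+.075],vel=.2)
    manip.servo_line([*G,H+.048],vel=.12); manip.sleep(.3)
    f0=np.mean([manip.current_force() for _ in range(5)],0); t("hover")
    z=.046
    while z>=.0125:
        manip.servo_line([*G,H+z],vel=.04); f=manip.current_force()-f0
        if np.linalg.norm(f)>4: print("contact",z,f.round(1)); break
        z-=.0015 if z>.0275 and z<.032 or z<.016 else .003
    t("end"); return f0
E
python3 - <<'E'
from h import *
x,y=.4661,-.0145
manip.move_pose([x,y,.12],down(np.pi/2)); test(x,y)
im=viewer.get_image("side"); cv2.imwrite("pics/s2.png",cv2.resize(im[140:270,200:360],None,fx=4,fy=4,interpolation=2)[:,:,::-1])
E
```

```text
grasp 17.25 [ 0.4661 -0.0145  0.014 ] 0.0301 [-0.2  0.1  0.5]
hover 19.27 [0.5857 0.0446 0.0626] 0.0301 [-0.7 -0.1 -0.4]
end 22.77 [0.5852 0.0446 0.0269] 0.0304 [-0.1  0.1 -1.4]
```

View pics/s2.png

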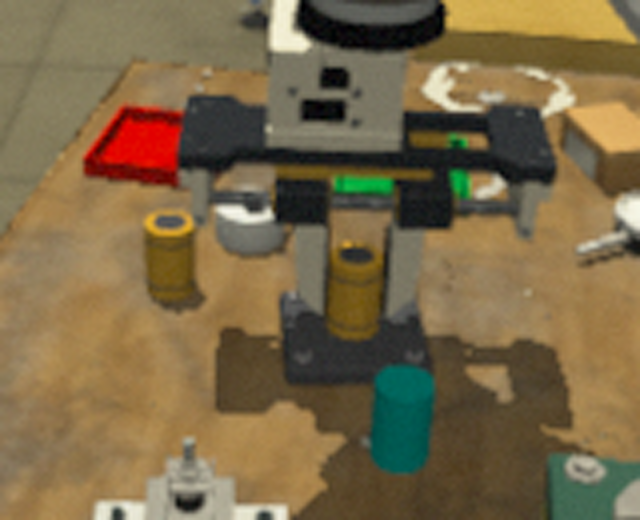

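The cap is down at the plate (centred on crop (355,300)) with no contact force. Now I'll let go and check the rest height numerically.

```bash
python3 - <<'E'
from h import *
effector.open_jaws(); manip.sleep(.3); t("open")
im=viewer.get_image("side"); cv2.imwrite("pics/s3.png",cv2.resize(im[180:250,250:330],None,fx=8,fy=8,interpolation=2)[:,:,::-1])
for z in (.012,.0275):
    print(z,"top edge/bottom px",proj("side",[[*G-[.0017,0],z+.046],[*G-[.0017,0],z],[G[0]-.0017,G[1]-.015,z]]).round(1).tolist())
E
```

```text
open 24.21 [0.5853 0.0446 0.027 ] 0.0918 [-0.3  0.   0.5]
0.012 top edge/bottom px [[288.8, 203.7], [287.7, 221.3], [287.8, 225.1]]
0.0275 top edge/bottom px [[289.2, 197.5], [288.1, 215.5], [288.2, 219.2]]
```

View pics/s3.png

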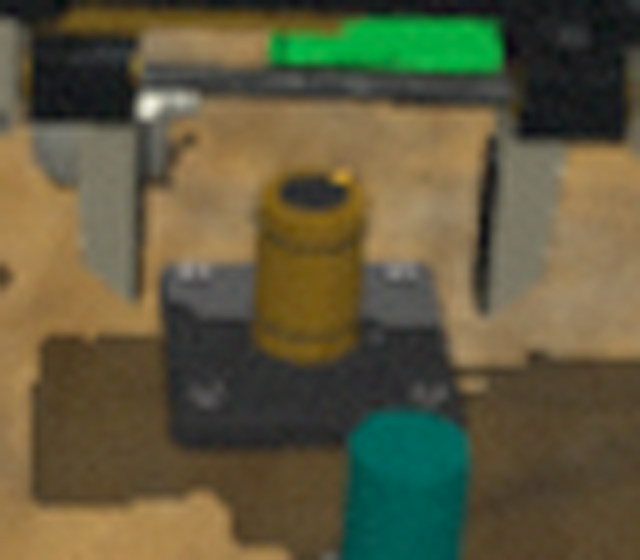

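The disc centre is at full-image pixel (289.3,203.9), against a prediction of (288.8,203.7) for a cap on the plate and 197.5 for one on the shoulder. The cap passes and goes to green, then I test the second.

```bash
python3 - <<'E'
from h import *
effector.close(15); t("regrasp")
manip.servo_line([*G,.095],vel=.15)
g=np.array([.622,.245])
manip.servo_line([*g,.095],vel=.2); manip.servo_line([*g,.03],vel=.15); manip.servo_line([*g,.0195],vel=.04); t("tray")
effector.open_jaws(); manip.servo_line([*g,.13],vel=.25)
A=onz("top",(274.47,213.67),.046)[:2]+[-.00004,-.0002]; print("A",A.round(4))
manip.servo_line([*A,.13],vel=.25); test(*A); 
im=viewer.get_image("side"); cv2.imwrite("pics/s4.png",cv2.resize(im[150:270,220:360],None,fx=5,fy=5,interpolation=2)[:,:,::-1])
E
```

```text
regrasp 25.24 [0.5853 0.0446 0.027 ] 0.0302 [-0.3 -0.9 -0.1]
tray 28.0 [0.622  0.245  0.0196] 0.0299 [ 0.2  0.6 -0.8]
A [0.4786 0.0959]
grasp 32.58 [0.4785 0.0959 0.014 ] 0.029 [0.6 0.5 0.2]
hover 34.52 [0.5857 0.0447 0.0626] 0.0293 [-0.4 -0.5 -0.7]
contact 0.026499999999999985 [2.1 0.9 5.8]
end 36.77 [0.5859 0.0448 0.0411] 0.0296 [1.7 0.4 5.1]
```

View pics/s4.png

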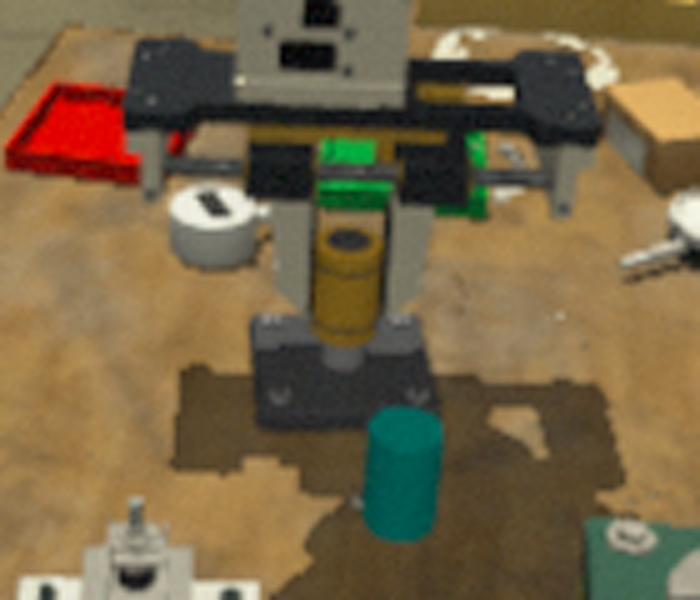

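The second cap met resistance with its underside at about 27 mm, and the pin is visible below it at crop (345,355). I'll let go and check that it rests on the shoulder.

```bash
python3 - <<'E'
from h import *
effector.open_jaws(); manip.sleep(.3); t("open")
im=viewer.get_image("side"); cv2.imwrite("pics/s5.png",cv2.resize(im[180:250,250:330],None,fx=8,fy=8,interpolation=2)[:,:,::-1])
E
```

```text
open 38.22 [0.5853 0.0446 0.0405] 0.092 [-0.2  0.5 -0.6]
```

View pics/s5.png

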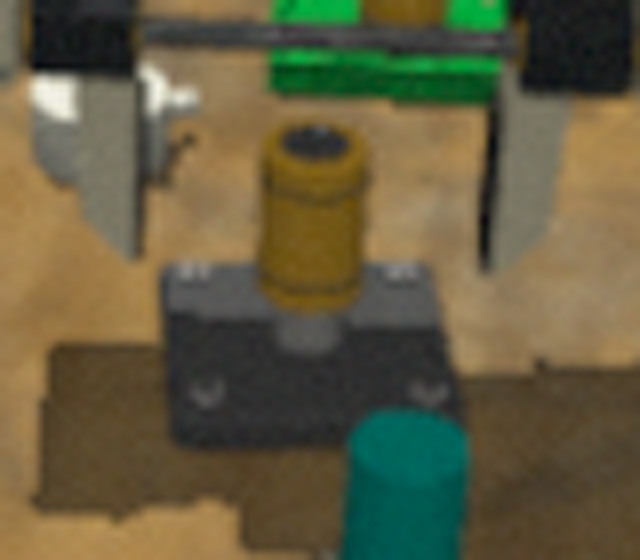

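The disc is at full-image row 197.8, matching the shoulder prediction (197.5), and centred and upright. The cap is tight and goes to the red tray.

```bash
python3 - <<'E'
from h import *
manip.servo_line([*G,.0425],vel=.05); effector.close(15); t("regrasp")
manip.servo_line([*G,.125],vel=.15)
g=np.array([.456,.2694])
manip.servo_line([*g,.125],vel=.2); manip.servo_line([*g,.03],vel=.15); manip.servo_line([*g,.0205],vel=.04); t("tray")
effector.open_jaws(); manip.servo_line([*g,.16],vel=.25)
manip.movej([1.519,.501,-.427,1.55,.221,1.138,-.21]); t("home")
im=viewer.get_image("top"); cv2.imwrite("pics/t6.png",cv2.resize(im[110:250,150:350],None,fx=4,fy=4,interpolation=2)[:,:,::-1])
for c in captops("top",im): print(c.round(1),onz("top",c[:2],.05).round(4))
E
```

```text
regrasp 39.51 [0.5854 0.0446 0.0425] 0.0293 [ 1.1  1.1 -0.3]
tray 42.83 [0.456  0.2693 0.0205] 0.0296 [ 0.4 -0.1 -1. ]
home 47.88 [ 0.2029 -0.6177  0.2268] 0.0919 [0.1 0.2 0. ]
[381.3 283.9   7.1   7.9] [ 0.3541 -0.0993  0.05  ]
[182.7 223.   14.5  15.1] [0.4568 0.2696 0.05  ]
[199.5 138.6  13.7  14.2] [0.6224 0.2447 0.05  ]
```

View pics/t6.png

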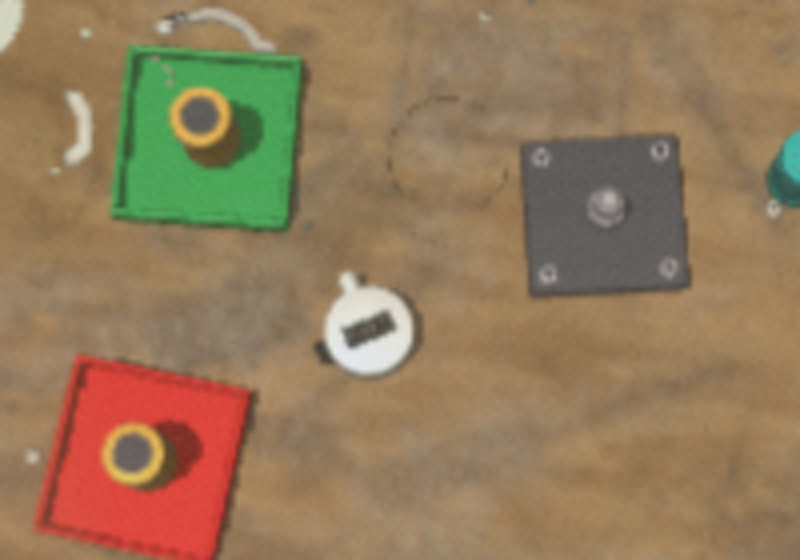

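Both caps stand upright in their trays, green at crop (200,116) and red at (134,454). The tally counter hasn't moved and the gauge is clear.

```bash
python3 -c "
from bench import manip
print(manip.hand_in())"
```

```text
the job is handed in; nothing more can be done
None
```

The job is handed in: the first cap tested slid down to the plate and stands in the green tray, the second stopped on the shoulder and stands in the red tray, and the tally counter was not disturbed (about 48 s on the clock).

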